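# Nest the steel beakers from the sloping stand

### The arm

A 6-joint arm with a two-finger parallel gripper is mounted at the origin on the work surface. World frame = base frame: x ahead of the robot, y to its left, z up, the work surface at z = 0. Lengths are in m, angles in rad, forces in N, time in s.
With the tool pointing down it reaches from about 0.35 to 0.975 m from the base axis. Payload 4.9 kg.
Tool frame: the origin (TCP) lies at the very end of the fingers, on their centre line; the grasp point (between the pads) lies ctrl.grip_point_offset behind it (ctrl.grip_point_offset is the distance from the TCP to the grasp point, in m); z points along the fingers, y is the direction in which the jaws open and shut (so a half turn about z gives the same grasp; the last joint's range is limited). The gripper opens to 85 mm and grips with 20 to 120 N. Pads are 22 mm wide; open, the fingers measure 114 mm over their backs; the gripper's body (76 mm by 85 mm) begins 54 mm behind the grasp point. The pads swing forward as they close: fully open they stand 13 mm farther back than shut.
Start: joints at [-1.331, 0.053, 1.613, -0, 1.476, -0.119], TCP at [0.219, -0.585, 0.231] pointing down, gripper open.
Joint ranges: [-3.01, 3.01], [-1.01, 2.22], [0.06, 2.58], [-1.02, 4.17], [0.09, 2.62], [-3.14, 3.14]. Speed limits (rad/s): [2.57, 2.57, 3.14, 3.14, 3.14, 3.14].

### API

Orientations are given as a rotation vector (axis times angle).
In Python, from station import ctrl gives the robot as it stands. The module is installed in compiled form; this text tells all that it offers.
- The arm moves only by the shell command python3 -m creep 'ROWS' [FORCE]. ROWS is JSON, a list of rows, each a list of 5 numbers: the closure in counts, from 0 (fully open) to 255 (shut), then the shift along the tool's x, y, z in mm, then the turn about the tool's z in rad. A call has 1 to 12 rows; each row is the pose to reach, as a shift and turn from the pose commanded when the call began, along the tool's axes at that moment; what a row does not reach only later rows make up. A row lasts 1/12 s, in which the tool goes at most 41.7 mm and 7.16 degrees, less where a joint would pass 70% of its speed; a pose out of reach is approached as far as the arm can. A call with a gripper value outside its range is refused whole. The fingers move at their own pace and stop on an object; FORCE is the grip in N (left out, the last holds). Time passes only in rows, so rows that repeat a pose let the fingers close. It gives the time, the measured TCP pose, the force and the opening at its end, in the units of the state.
- ctrl.get_obs(): the state, without advancing time (a new reading comes with each control period).
- ctrl.get_image(name): name is "scene" or "top"; returns the picture (384x512x3 uint8, red, green, blue); there is no depth.
- ctrl.calibration(name): a dict with "fx", "fy", "cx", "cy" (pixels), "k1" (the pictures are not rectified: a ray, as slopes to the right and down, at radius r is drawn at 1 + k1 r^2 times it, then the intrinsics apply), "R" (3x3) and "t" (3): a world point X has camera coordinates R X + t. Camera axes: x right, y down, z forward; pixel columns grow to the right and rows downward; lengths in m; the calibration is good to about 2 mm. A picture is of the moment at which its call begins. calibration takes no time and is no camera call.
- ctrl.finish_job(): hands the job in, once; it reports no verdict.
Trained networks look in the newest picture that a camera, given by its name, has taken for a name from the list of things; names that differ only in an ending like _2 or _b are one class to them, and where a whole thing is asked for, a point or a joint stands for the part that bears it (a point fixed in the world has none). Each returns a list of dicts, best first, with "conf" (0 to 1); they miss things now and then, are a little off and sometimes report something else, mostly with a low value. They report only what shows in the picture. A call takes as long as a camera call.
- ctrl.boxes_of(camera, label): "rect" ([left, top, width, height] in pixels, round what is visible of it).
- ctrl.outline_of(camera, label): "mask" (384x512 bool, what is visible of it) and "rect" ([left, top, width, height] in pixels, round what is visible of it).
The state is a dict: "t": time; "q": joint angles; "dq": joint speeds; "effort": joint torques, N m; "tool_pos": TCP position; "tool_rot": TCP orientation; "contact_force": force on the tool from outside, world axes, zero at the start; "wrist_torque": the same for the moment, N m; "opening": finger opening in m.
Only numpy, scipy, OpenCV 4.12 (cv2) and the standard library are available. Lean on these libraries where they do the work, as an engineer would, in place of code of your own. Each camera call takes 0.05 s, during which the arm holds its last target. There are 200 camera calls.

### The job

Take the two steel beakers out of the sloping stand and nest them, one after the other, into the matching beaker that stands upright on the counter, so that all three make one straight stack, fully home, about where that beaker stands now. Put each one in, do not drop it, let go at the end, and leave the things that stand around them where they are.

Things in the scene. Friction and masses are not known exactly. Their poses are not given: they have to be found in the camera images.
- beaker_standing: Bottom of the stack: steel beaker upright on the counter, loose, 90 mm high, walls 2.5 mm. Outside diameter 39 mm at the foot, widening to 57 at 60 mm height; there a flat step out to a straight collar 66 mm across, from 60 to 90 mm height (grip it across the collar). Origin: centre of the underside; z along the axis, foot to mouth. All three beakers are identical.
- beaker_a: Identical beaker, 70 to 130 g, in the stand's place on its +y side, leaning 35 degrees, mouth towards the stand's -x; it slides out along its own axis. Nested, its step rests on the lower one's rim: its origin is then 30 mm above the lower one's and the whole collar stays out; sideways play about 2 mm. Any order. A released stack may tremble for 2 s.
- beaker_b: Identical beaker, as beaker_a, in the place on the stand's -y side, 136 mm from beaker_a.
- stand: Fixed aluminium stand: a plate 272 mm (y) by 96 mm sloping 35 degrees, low to -x (edge 26 mm up), high to +x (edge 78 mm up), with two places. A beaker stands square on the plate, foot centre at x 10, y +-68, z 52 mm, and leans on two prongs in front of it, 8 mm thick, 42 mm high from the plate. Origin: on the counter under its middle; z up.
- gallipot: Bystander: low steel bowl, 72 mm wide, 35 mm high; origin under its centre.
- pill_jar: Bystander: white plastic jar, 48 mm wide, 65 mm high; origin under its centre.
- carton: Bystander: white flat carton 55 x 90 x 22 mm lying in front of the stand; origin under its centre.
- amber_bottle: Bystander: amber glass bottle, 50 mm wide, 100 mm high, behind the stand; origin under its centre.

How it is judged:
At the end, for the whole second after the job is handed in: Both beakers are nested in the standing one, either order: each origin 25 to 35 mm above and within 6 mm sideways of the one below; all within 7 degrees of upright, released, slower than 0.1 m/s (a tremor is allowed); the bottom one on the counter within 50 mm of where it began (((z of beaker_a in the frame of beaker_standing between 0.025 and 0.035 m and horizontal distance between beaker_a and beaker_standing below 0.006 m and z of beaker_b in the frame of beaker_a between 0.025 and 0.035 m and horizontal distance between beaker_b and beaker_a below 0.006 m) or (z of beaker_b in the frame of beaker_standing between 0.025 and 0.035 m and horizontal distance between beaker_b and beaker_standing below 0.006 m and z of beaker_a in the frame of beaker_b between 0.025 and 0.035 m and horizontal distance between beaker_a and beaker_b below 0.006 m)) and angle between each of beaker_standing, beaker_a, beaker_b's own z axis and vertical below 0.12 rad and linear speed of each of beaker_standing, beaker_a, beaker_b below 0.1 m/s and distance of beaker_standing from where it was at the start of the episode below 0.05 m and height (world z) of beaker_standing below 0.008 m); the robot touches nothing.
It fails at once if a bystander is shoved more than 40 mm (distance of any of gallipot, pill_jar, carton, amber_bottle from where it was at the start of the episode above 0.04 m).
It fails at once if beaker_a is dropped (falls faster than 0.75 m/s, a free fall of about 30 mm, with no finger on it) (linear speed of beaker_a above 0.75 m/s and contact force between beaker_a and the fingers below 0.05 N).
It fails at once if beaker_b is dropped (falls faster than 0.75 m/s, a free fall of about 30 mm, with no finger on it) (linear speed of beaker_b above 0.75 m/s and contact force between beaker_b and the fingers below 0.05 N).
It also fails if it takes over 64 s, if anything falls off the work surface, if the arm or the gripper's body presses on something with over 40 N, if the wrist force passes 120 N, or if a joint passes its speed limit or range.

## Working session

There is one attempt and no reset: what is moved stays moved. The work goes in short steps, Python scripts to look and compute and a shell command to move; the robot and the scene stay as the last step left them, time stands still between calls to the robot, and variables do not carry over. Pictures are saved under pics/ and viewed, about 8 in all and at most 12, crops included, and the job is handed in when it is done.

```bash
mkdir -p pics; ls; cat > h.py <<'E'
import numpy as np, cv2
from station import ctrl
from scipy.spatial.transform import Rotation as Ro
def cal(n):
    c=ctrl.calibration(n); return c,np.array(c["R"]),np.array(c["t"])
def proj(n,X):
    c,R,t=cal(n); P=np.atleast_2d(X)@R.T+t; s=P[:,:2]/P[:,2:]; s=s*(1+c["k1"]*(s**2).sum(1,keepdims=True))
    return s*[c["fx"],c["fy"]]+[c["cx"],c["cy"]]
def ray(n,uv):
    c,R,t=cal(n); d=(np.array(uv,float)-[c["cx"],c["cy"]])/[c["fx"],c["fy"]]; s=d.copy()
    for _ in range(20): s=d/(1+c["k1"]*(s@s))
    return -R.T@t, R.T@np.array([s[0],s[1],1])
def atz(n,uv,z):
    o,d=ray(n,uv); return o+d*(z-o[2])/d[2]
def snap(n,f):
    im=ctrl.get_image(n); cv2.imwrite(f"pics/{f}.png",im[:,:,::-1]); return im
E
python3 - <<'E'
from h import *
a=snap("scene","s0");b=snap("top","t0")
cv2.imwrite("pics/both0.png",np.vstack([a,b])[:,:,::-1][:, :])
im=np.hstack([a,b])[:,:,::-1]; cv2.imwrite("pics/both0.png",cv2.resize(im,(800,300)))
for n in("scene","top"):
    c,R,t=cal(n); print(n,c["fx"],c["k1"],(-R.T@t).round(3),R[2].round(3),R[0].round(3))
    for l in("beaker_a","stand","gallipot","pill_jar","carton","amber_bottle"):
        for o in ctrl.boxes_of(n,l)[:4]: print(l,np.round(o["rect"],1),round(o["conf"],2))
o=ctrl.get_obs(); print(ctrl.grip_point_offset,o)
E
```

```text
pics
scene 467.89472684137945 -0.10974288968159701 [ 1.319 -0.009  0.78 ] [-0.712 -0.009 -0.702] [-0.032  0.999  0.019]
beaker_a [343.3 164.2  33.2  39.9] 0.97
beaker_a [281.  159.1  33.3  41.9] 0.56
stand [260.7 193.  129.8  45.9] 0.83
stand [341.7 163.6  34.2  41.1] 0.24
gallipot [163.9 207.1  35.8  34.5] 0.89
pill_jar [190.9 150.3  17.5  28.6] 0.7
carton [303.5 168.5  32.4  23.3] 0.65
amber_bottle [335.7 214.9  26.8  44.7] 0.63
top 357.9861812634924 -0.02756110414752917 [ 0.582 -0.01   0.916] [ 0.022  0.002 -1.   ] [ 0.002 -1.    -0.002]
beaker_a [139.1 176.9  33.7  39.4] 0.83
beaker_a [203.6 178.2  30.4  40.9] 0.66
beaker_a [306.4 144.6  29.4  27.1] 0.58
beaker_a [303.2 222.7  19.8  25.3] 0.55
stand [138.9 160.7 112.   43.8] 0.83
gallipot [307.8 143.1  28.7  30.3] 0.98
pill_jar [303.5 223.9  19.3  24.1] 0.69
carton [176.8 216.9  39.6  30.4] 0.94
amber_bottle [161.6 134.3  26.8  23.2] 0.59
0.0187 {'t': 0.7, 'q': array([-1.33101407e+00,  5.26592793e-02,  1.61287093e+00,  2.69095583e-05,
        1.47597105e+00, -1.19019709e-01]), 'dq': array([ 0.00153531, -0.00142379, -0.00043124, -0.00045719, -0.00030752,
       -0.00111219]), 'effort': array([ 1.72444670e-04, -3.93559456e+01, -3.70364356e+01, -1.56380775e-04,
        5.04466370e-04,  1.47046433e-05]), 'tool_pos': array([ 0.21946707, -0.58520323,  0.23134623]), 'tool_rot': array([3.09108502e+00, 5.60566498e-01, 5.06644639e-05]), 'contact_force': array([ 0.21205957, -0.62726343, -0.1115001 ]), 'wrist_torque': array([-0.01150457, -0.0038376 , -0.00153191]), 'opening': 0.08530238322080534}
```

View pics/s0.png

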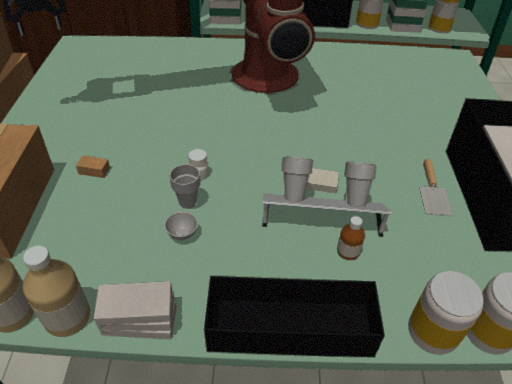

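View pics/t0.png

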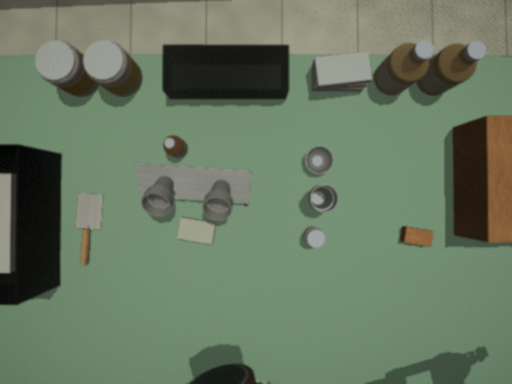

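The scene view shows the standing beaker at about (186,187), between the pill jar (198,164) and the gallipot (181,228). The two leaning beakers are at (297,178) and (360,183), with the carton in front of the stand. The top view agrees: standing mouth at (322,198), leaning beakers at (160,197) and (218,203). Next I fit silhouettes to get the poses.

```bash
cat >> h.py <<'E'
from scipy.optimize import minimize
A=np.linspace(0,2*np.pi,48,endpoint=False); C=np.c_[np.cos(A),np.sin(A),0*A]
def ringp(r,z): return C*r+[0,0,z]
CONE=np.vstack([ringp(.0195,0),ringp(.0285,.06)]); COL=np.vstack([ringp(.033,.06),ringp(.033,.09)])
S=4
def sil(n,Rm,p):
    m=np.zeros((384*S,512*S),np.uint8)
    for P in(CONE,COL):
        h=cv2.convexHull(((proj(n,P@Rm.T+p)+.5)*S).astype(np.int32)); cv2.fillConvexPoly(m,h,1)
    return m
def up(m): return cv2.resize(m.astype(np.uint8),None,fx=S,fy=S,interpolation=cv2.INTER_LINEAR)
def iou(a,b): return (a&b).sum()/(a|b).sum()
def masks(n,guess,lab="beaker_a",tol=18):
    L=ctrl.outline_of(n,lab); out=[]
    for g in guess:
        c=[o for o in L if np.hypot(o["rect"][0]+o["rect"][2]/2-g[0],o["rect"][1]+o["rect"][3]/2-g[1])<tol]
        out.append(up(c[0]["mask"]) if c else None)
    return out
def standpose(x,y,w,s):  # s=+1 a, -1 b
    W=Ro.from_euler("z",w); return (W*Ro.from_euler("y",-35,degrees=True)).as_matrix(), W.apply([.010,s*.068,.052])+[x,y,0]
E
cat > m0.py <<'E'
from h import *
ctrl.get_image("scene");ctrl.get_image("top")
M={}
G={"scene":[(186,187),(297,178),(360,183)],"top":[(322,198),(218,203),(160,197)]}
for n in G:
    for k,m in zip(("s","b","a"),masks(n,G[n])):
        print(n,k,None if m is None else m.sum()/S/S); M[n,k]=m
# which neighbor: scene right=+y ; top right=-y
g=atz("top",(322,198),.09); print("guess",g)
def f(p): return -sum(iou(sil(n,np.eye(3),np.array([p[0],p[1],0])),M[n,"s"]) for n in G if M[n,"s"] is not None)
if any(M[n,"s"] is not None for n in G):
    r=minimize(f,g[:2],method="Nelder-Mead",options=dict(initial_simplex=[g[:2],g[:2]+[.01,0],g[:2]+[0,.01]],xatol=2e-4,maxiter=60)); print("standing",r.x,r.fun)
a=atz("top",(160,197),.12);b=atz("top",(218,203),.12);print(a,b)
c=(a+b)/2
def h(p):
    t=0
    for k,s in(("a",1),("b",-1)):
        for n in G:
            if M[n,k] is not None: t-=iou(sil(n,*standpose(p[0],p[1],p[2]/5,s)),M[n,k])
    return t
d=a-b; p0=np.array([c[0]+.03,c[1],5*np.arctan2(-d[0],d[1])])
r=minimize(h,p0,method="Nelder-Mead",options=dict(initial_simplex=[p0,p0+[.015,0,0],p0+[0,.015,0],p0+[0,0,.1*5]],xatol=2e-4,maxiter=120))
print("stand",r.x[:2],r.x[2]/5,r.fun)
for s in(1,-1):
    Rm,p=standpose(*r.x[:2],r.x[2]/5,s); print("foot",p,"axis",Rm[:,2],"v=.08:",p+Rm[:,2]*.08)
E
python3 m0.py
```

```text
scene s None
scene b 1075.3125
scene a 1111.1875
top s None
top b 893.1875
top a 909.6875
guess [ 0.57440511 -0.16487913  0.09      ]
[0.57611415 0.20137235 0.12      ] [0.5630983  0.07196462 0.12      ]
stand [0.59705442 0.13901163] -0.06791864029917229 -3.75900394054064
foot [0.61164628 0.20617619 0.052     ] axis [-0.57225401  0.03892659  0.81915204] v=.08: [0.56586596 0.20929031 0.11753216]
foot [0.60241644 0.07048975 0.052     ] axis [-0.57225401  0.03892659  0.81915204] v=.08: [0.55663612 0.07360387 0.11753216]
```

```bash
python3 - <<'E'
from h import *
G={"scene":(186,187),"top":(322,198)}; M={}
im={n:ctrl.get_image(n) for n in G}
for n in G:
    m=masks(n,[G[n]],"beaker_standing",14)[0]
    if m is None:  # fall back: GrabCut around the expected rectangle
        r=(168,164,36,48) if n=="scene" else (306,182,34,32)
        k=np.zeros((384,512),np.uint8); cv2.grabCut(im[n],k,r,np.zeros((1,65)),np.zeros((1,65)),5,cv2.GC_INIT_WITH_RECT)
        m=up((k&1)); print("grabcut",n)
    M[n]=m; print(n,m.sum()/16)
g=np.array([.574,-.165])
for ns in(("scene",),("top",),("scene","top")):
    f=lambda p:-sum(iou(sil(n,np.eye(3),np.array([p[0],p[1],0])),M[n]) for n in ns)
    r=minimize(f,g,method="Nelder-Mead",options=dict(initial_simplex=[g,g+[.01,0],g+[0,.01]],xatol=2e-4,maxiter=60)); print(ns,r.x,r.fun)
out=[]
for n in G:
    v=cv2.resize(im[n],None,fx=S,fy=S)[:,:,::-1].copy()
    L=[(np.eye(3),np.array([*r.x,0]))]+[standpose(.59705,.13901,-.0679,s) for s in(1,-1)]
    for q in L:
        c,_=cv2.findContours(sil(n,*q),0,1); cv2.drawContours(v,c,-1,(0,255,0),1)
    v=v[150*S:225*S,150*S:400*S] if n=="scene" else v[150*S:225*S,120*S:370*S]
    out.append(cv2.resize(v,(800,240)))
cv2.imwrite("pics/fit.png",np.vstack(out))
E
```

```text
scene 1091.625
top 677.9375
('scene',) [ 0.57433704 -0.16906696] -0.9619004422270099
('top',) [ 0.57510804 -0.17051053] -0.9609695241489931
('scene', 'top') [ 0.57494355 -0.16987903] -1.9115947889181197
```

View pics/fit.png

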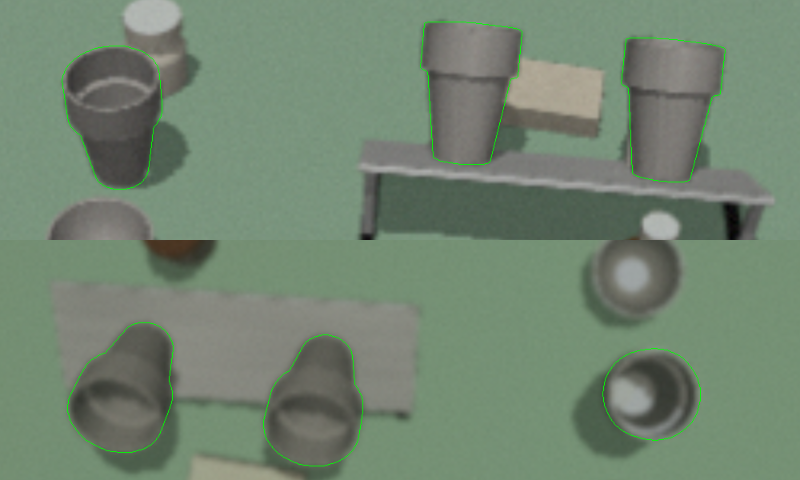

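The fits overlay cleanly (IoU about 0.95). The tool can't tilt, so my plan is to grip across the stand's y, lift out, then right the beaker in the pads against something fixed if it doesn't swing by itself.

```bash
cat >> h.py <<'E'
def go(x,y,z,yaw=None):
    "shift in tool axes (mm) and turn from the present pose to TCP x,y,z with tool x at world angle yaw"
    o=ctrl.get_obs(); R=Ro.from_rotvec(o["tool_rot"]).as_matrix(); d=R.T@(np.array([x,y,z])-o["tool_pos"])*1000
    now=np.arctan2(R[1,0],R[0,0]); print("t",round(o["t"],2),"tcp",o["tool_pos"].round(4),"yaw",now.round(4),"F",o["contact_force"].round(2),"open",round(o["opening"],4))
    print("shift",d.round(1),"turn",None if yaw is None else round(now-yaw,3))
E
python3 -c "
from h import *
go(.5555,.0737,.231,-.068)"
python3 -m creep '[[0,546,-499,0,0.427],[0,546,-499,0,0.427],[0,546,-499,0,0.427],[0,546,-499,0,0.427],[0,546,-499,0,0.427],[0,546,-499,0,0.427],[0,546,-499,0,0.427],[0,546,-499,0,0.427],[0,546,-499,0,0.427],[0,546,-499,0,0.427],[0,546,-499,0,0.427],[0,546,-499,0,0.427]]' 25
python3 -c "
from h import *
go(.5555,.0737,.231,-.068);go(.5555,.0737,.092,-.068)"
```

```text
t 1.1 tcp [ 0.2195 -0.5852  0.2313] yaw 0.3588 F [ 1.14 -0.15  0.28] open 0.0858
shift [ 5.460e+02 -4.989e+02  3.000e-01] turn 0.427
t: 2.1
tool_pos: [0.4471, -0.1378, 0.2317]
tool_rot: [3.139, -0.107, 0.002]
contact_force: [0.8, -0.9, -1.3]
opening: 0.0853
t 2.1 tcp [ 0.4471 -0.1378  0.2317] yaw -0.0684 F [ 0.84 -0.91 -1.32] open 0.0853
shift [  93.7 -218.4    0.7] turn -0.0
t 2.1 tcp [ 0.4471 -0.1378  0.2317] yaw -0.0684 F [ 0.84 -0.91 -1.32] open 0.0853
shift [  93.5 -218.5  139.7] turn -0.0
```

```bash
python3 -m creep '[[0,94,-218,0,0],[0,94,-218,0,0],[0,94,-218,0,0],[0,94,-218,0,0],[0,94,-218,0,0],[0,94,-218,0,0],[0,94,-218,0,0],[0,94,-218,30,0],[0,94,-218,60,0],[0,94,-218,90,0],[0,94,-218,115,0],[0,94,-218,115,0]]'
python3 - <<'E'
from h import *
go(.5555,.0737,.092,-.068)
a=snap("scene","s1");b=snap("top","t1")
cv2.imwrite("pics/v1.png",np.hstack([cv2.resize(a[100:250,240:400],(400,375)),cv2.resize(b[140:260,130:258],(400,375))])[:,:,::-1])
E
```

```text
t: 3.1
tool_pos: [0.5507, 0.0708, 0.1098]
tool_rot: [3.139, -0.108, -0.018]
contact_force: [-1.9, 0.9, -0.6]
opening: 0.0855
t 3.1 tcp [0.5507 0.0708 0.1098] yaw -0.0686 F [-1.93  0.92 -0.62] open 0.0855
shift [ 4.8 -3.2 17.8] turn -0.001
```

View pics/v1.png

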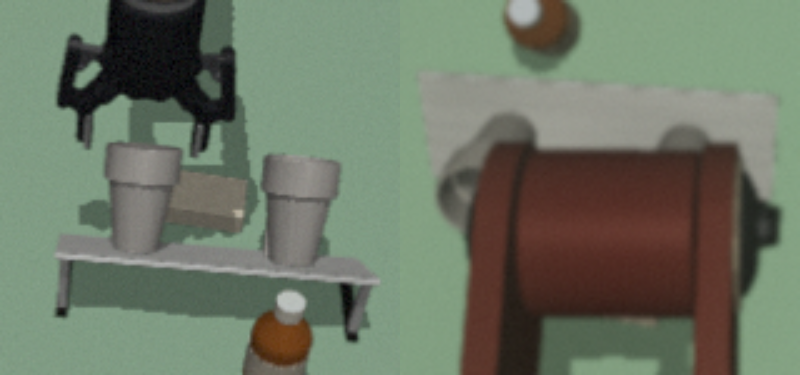

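```bash
python3 -m creep '[[0,5,-3,6,0],[0,5,-3,12,0],[0,5,-3,18,0],[0,5,-3,18,0],[0,5,-3,18,0]]'
python3 - <<'E'
from h import *
go(.5555,.0737,.092,-.068)
a=snap("scene","s2")
o=ctrl.get_obs(); R=Ro.from_rotvec(o["tool_rot"]).as_matrix()
v=cv2.resize(a,None,fx=4,fy=4)
for s in(-1,1):
    for dz,col in((0,(255,0,0)),(-.013,(255,255,0))):
        p=proj("scene",o["tool_pos"]+R@[0,s*.0427,dz])[0]; cv2.circle(v,tuple((p*4+2).astype(int)),5,col,1)
cv2.imwrite("pics/v2.png",v[110*4:240*4,250*4:400*4][:,:,::-1])
E
```

```text
t: 3.62
tool_pos: [0.5604, 0.074, 0.0983]
tool_rot: [3.14, -0.107, -0.0]
contact_force: [0.0, -0.7, -0.4]
opening: 0.0852
t 3.62 tcp [0.5604 0.074  0.0983] yaw -0.0682 F [ 0.03 -0.71 -0.42] open 0.0852
shift [-4.8  0.6  6.3] turn -0.0
```

View pics/v2.png

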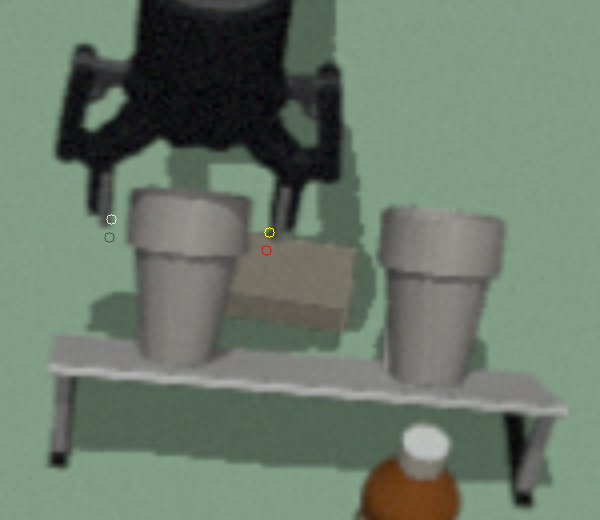

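```bash
python3 -m creep '[[0,-5,0,5,0],[0,-5,0,6,0],[0,-5,0,6,0],[130,-5,0,6,0],[130,-5,0,6,0],[130,-5,0,6,0],[130,-5,0,6,0],[130,-5,0,6,0],[130,-5,0,6,0]]' 20
python3 -c "
from h import *
go(.5555,.0737,.092,-.068)"
```

```text
t: 4.42
tool_pos: [0.5556, 0.0743, 0.0927]
tool_rot: [3.14, -0.107, 0.0]
contact_force: [-1.8, -0.6, 2.9]
opening: 0.0661
t 4.42 tcp [0.5556 0.0743 0.0927] yaw -0.0681 F [-1.81 -0.61  2.9 ] open 0.0661
shift [-0.   0.6  0.7] turn -0.0
```

```bash
python3 -m creep '[[130,-6,0,-8,0],[130,-12,0,-16,0],[130,-17,0,-25,0],[130,-23,0,-33,0],[130,-29,0,-41,0],[130,-34,0,-49,0],[130,-40,0,-57,0],[130,-46,0,-66,0],[130,-52,0,-74,0],[130,-52,0,-74,0],[130,-52,0,-74,0]]'
cat > tilt.py <<'E'
import sys
from h import *
# fit the tilt of the held beaker about the jaw axis in scene view; usage: tilt.py name [guess deg]
o=ctrl.get_obs(); R=Ro.from_rotvec(o["tool_rot"]).as_matrix(); w=np.arctan2(R[1,0],R[0,0])
a=snap("scene",sys.argv[1]); L=ctrl.outline_of("scene","beaker_a")
g=o["tool_pos"]+[0,0,.027]; pg=proj("scene",g)[0]
L=[m for m in L if np.hypot(m["rect"][0]+m["rect"][2]/2-pg[0],m["rect"][1]+m["rect"][3]/2-pg[1])<45]
m=up(L[0]["mask"]); print(L[0]["conf"],L[0]["rect"])
def pose(p):  # tilt (rad), along-axis grip height, dy
    Rm=(Ro.from_euler("z",w)*Ro.from_euler("y",-p[0])).as_matrix(); c=g+R@[0,p[2],0]
    return Rm,c-Rm[:,2]*p[1]
best=None
for t0 in (.05,.35,.6):
    p0=np.array([t0,.08,0]); f=lambda p:-iou(sil("scene",*pose(p)),m)
    r=minimize(f,p0,method="Nelder-Mead",options=dict(initial_simplex=[p0,p0+[.15,0,0],p0+[0,.01,0],p0+[0,0,.008]],xatol=2e-4,maxiter=80))
    print("tilt deg",np.degrees(r.x[0]).round(1),"grip v",r.x[1].round(4),"dy",r.x[2].round(4),"iou",-r.fun)
    if best is None or r.fun<best.fun: best=r
Rm,p=pose(best.x); print("foot",p.round(4))
v=cv2.resize(a,None,fx=4,fy=4); c,_=cv2.findContours(sil("scene",Rm,p),0,1); cv2.drawContours(v,c,-1,(0,255,0),1)
u0=int(np.clip(pg[0]-70,0,372));v0=int(np.clip(pg[1]-60,0,254)); cv2.imwrite(f"pics/{sys.argv[1]}_f.png",v[v0*4:(v0+130)*4,u0*4:(u0+140)*4][:,:,::-1])
E
python3 tilt.py s3; python3 -c "
from h import *
go(.5555,.0737,.092,-.068)"
```

```text
t: 5.33
tool_pos: [0.5038, 0.0779, 0.1672]
tool_rot: [-3.14, 0.107, -0.003]
contact_force: [-0.0, -0.7, -1.7]
opening: 0.0665
0.87 [285.4, 114.6, 34.9, 46.5]
tilt deg 8.6 grip v 0.0906 dy 0.0006 iou 0.9018250471994965
tilt deg 34.3 grip v 0.0823 dy 0.0013 iou 0.9606229143492769
tilt deg 35.0 grip v 0.082 dy 0.0011 iou 0.9611980181484162
foot [0.5506 0.0736 0.127 ]
t 5.43 tcp [0.5034 0.0778 0.166 ] yaw -0.0682 F [ 0.04  0.49 -1.93] open 0.0659
shift [52.3  0.6 73.9] turn -0.0
```

View pics/s3_f.png

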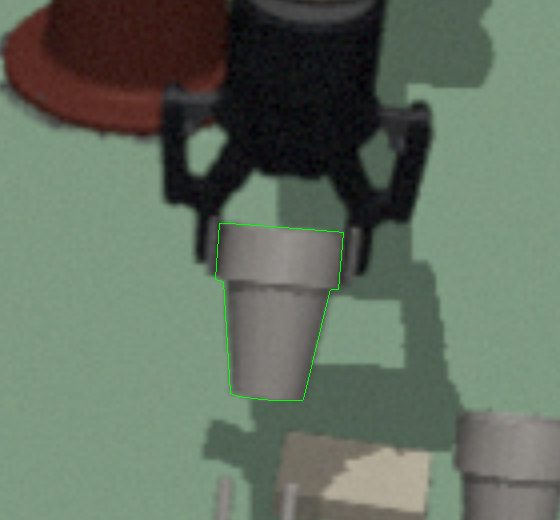

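Held at 35°, gripped 82 mm up its axis. The pads don't let it swing, so I'll right it by pushing its foot against the front of the fixed prongs.

```bash
python3 -m creep '[[130,-14,0,0,0],[130,-14,0,20,0],[130,-14,0,40,0],[130,-14,0,60,0],[130,-14,0,70,0],[130,-14,0,72,0],[130,-14,0,72,0],[130,-8,0,72,0],[130,-3,0,71,0],[130,0,0,71,0]]'
python3 - <<'E'
from h import *
go(.5405,.074,.116,-.068); snap("scene","s4"); snap("top","t4")
E
python3 tilt.py s4
```

```text
t: 6.27
tool_pos: [0.5049, 0.0776, 0.0969]
tool_rot: [3.139, -0.107, 0.002]
contact_force: [-4.3, -0.6, 0.1]
opening: 0.0656
t 6.27 tcp [0.5049 0.0776 0.0969] yaw -0.0683 F [-4.31 -0.55  0.13] open 0.0656
shift [ 35.8   1.2 -19. ] turn -0.0
0.77 [282.6, 142.6, 31.3, 41.3]
tilt deg -0.4 grip v 0.0995 dy -0.0011 iou 0.8886871254766661
tilt deg 37.5 grip v 0.0823 dy 0.0002 iou 0.9161330049261084
tilt deg 37.4 grip v 0.0821 dy -0.0005 iou 0.9134143348060874
foot [0.5544 0.074  0.0577]
```

View pics/s4_f.png

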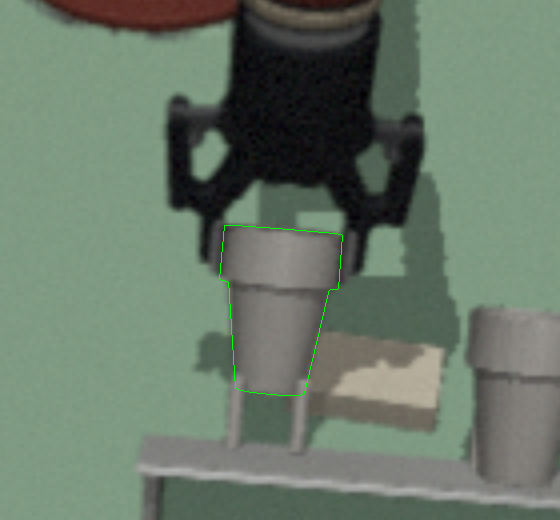

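```bash
python3 -m creep '[[130,2,0,-2,0],[130,5,0,-5,0],[130,9,0,-8,0],[130,13,0,-11,0],[130,17,0,-14,0],[130,21,0,-16,0],[130,25,0,-18,0],[130,29,0,-19,0],[130,33,0,-21,0],[130,36,0,-22,0],[130,36,0,-22,0]]'
python3 tilt.py s5; python3 -c "
from h import *
go(.5405,.074,.116,-.068)"
```

```text
t: 7.38
tool_pos: [0.5403, 0.0753, 0.1178]
tool_rot: [-3.14, 0.107, -0.002]
contact_force: [-3.4, -1.0, -0.1]
opening: 0.0658
0.95 [283.8, 136.7, 32.9, 45.9]
tilt deg -8.1 grip v 0.0885 dy 0.0011 iou 0.9307051059395623
tilt deg 24.4 grip v 0.0731 dy -0.0001 iou 0.8605966803650531
tilt deg 42.3 grip v 0.0698 dy 0.0005 iou 0.8661594044230349
foot [0.5278 0.0751 0.0572]
t 7.48 tcp [0.5401 0.0754 0.1177] yaw -0.0682 F [-2.02 -2.53 -0.96] open 0.0658
shift [0.5 1.3 1.7] turn -0.0
```

View pics/s5_f.png

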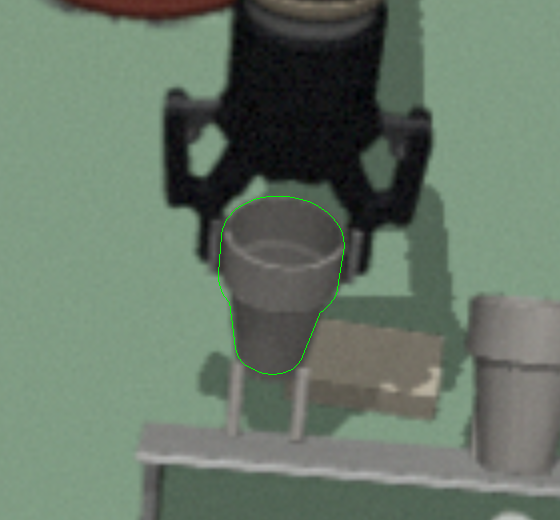

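It pivoted nicely. I'll back off and measure the tilt clear of the prongs.

```bash
sed -i 's/^best=None/if len(sys.argv)>2: V=float(sys.argv[2]); _p=pose; pose=lambda p:_p([p[0],V,p[2]])\nbest=None/' tilt.py
python3 -m creep '[[130,-10,0,0,0],[130,-20,0,0,0],[130,-25,0,-20,0],[130,-25,0,-50,0],[130,-25,0,-80,0],[130,-25,0,-100,0],[130,-25,0,-100,0],[130,-25,0,-100,0]]'
python3 tilt.py s6; sed -i 's/snap("scene",sys.argv\[1\])/ctrl.get_image("scene")/' tilt.py; python3 tilt.py s6b .082;  python3 -c "
from h import *
go(.575,-.170,.215,-.068)"
```

```text
t: 8.15
tool_pos: [0.515, 0.0775, 0.219]
tool_rot: [-3.139, 0.106, -0.007]
contact_force: [-0.0, 1.2, -0.5]
opening: 0.066
0.79 [285.3, 90.0, 36.1, 52.6]
tilt deg 5.3 grip v 0.082 dy 0.0022 iou 0.9646834840552118
tilt deg 20.7 grip v 0.0756 dy 0.0022 iou 0.9386890186475796
tilt deg 46.7 grip v 0.0765 dy 0.0027 iou 0.9273743016759777
foot [0.5224 0.0748 0.1643]
0.72 [284.7, 93.7, 37.6, 47.8]
tilt deg 3.9 grip v 0.0827 dy 0.001 iou 0.958481037245666
tilt deg 3.9 grip v 0.0763 dy 0.001 iou 0.958481037245666
tilt deg 59.8 grip v 0.0689 dy 0.0013 iou 0.8949728260869565
foot [0.519  0.076  0.1609]
t 8.35 tcp [0.5133 0.0772 0.215 ] yaw -0.0681 F [-0.17  0.19 -1.8 ] open 0.0657
shift [ 78.4 242.5  -0.3] turn -0.0
```

View pics/s6b_f.png

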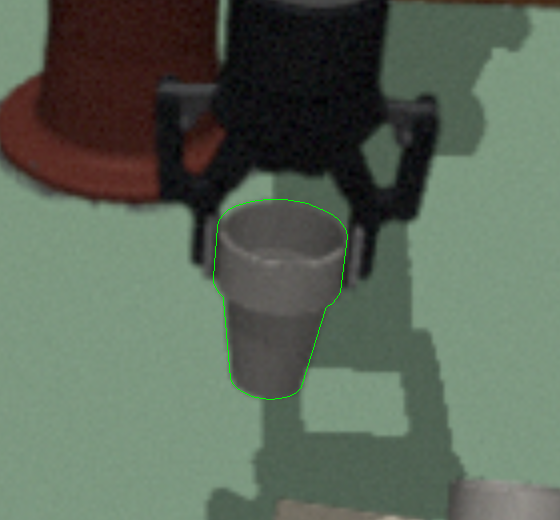

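```bash
python3 -m creep '[[130,12,38,0,0],[130,24,77,0,0],[130,36,116,0,0],[130,47,154,0,0],[130,59,192,0,0],[130,68,222,0,0],[130,74,242,0,0],[130,74,242,0,0],[130,74,242,20,0],[130,74,242,42,0],[130,74,242,62,0],[130,74,242,62,0]]'
python3 tilt.py s7 .082;  python3 -c "
from h import *
go(.571,-.169,.115,-.068)"
```

```text
t: 9.35
tool_pos: [0.5681, -0.1671, 0.1484]
tool_rot: [-3.135, 0.106, 0.017]
contact_force: [-1.7, 0.5, -1.6]
opening: 0.0659
0.87 [166.6, 129.4, 35.3, 47.7]
tilt deg 2.5 grip v 0.0788 dy 0.0007 iou 0.9590859195689053
tilt deg 3.1 grip v 0.0849 dy 0.0008 iou 0.958424616610237
tilt deg 2.5 grip v 0.0975 dy 0.0007 iou 0.9590940836077023
foot [ 0.5717 -0.168   0.0935]
t 9.45 tcp [ 0.5708 -0.1682  0.1535] yaw -0.0676 F [ 0.04 -0.54 -0.3 ] open 0.0657
shift [ 0.4  0.8 38.5] turn 0.0
```

View pics/s7_f.png

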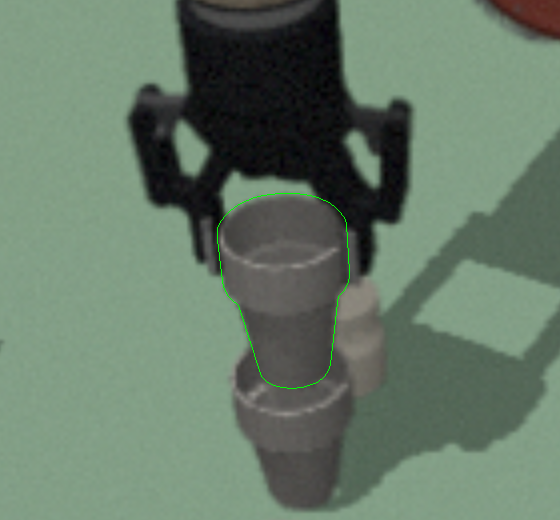

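```bash
python3 -m creep '[[130,0,1,10,0],[130,0,1,20,0],[130,0,1,30,0],[130,0,1,38,0],[130,1,1,45,0],[130,1,1,50,0],[130,2,1,55,0],[130,2,1,58,0],[130,2,1,60,0],[130,2,1,60,0]]'
python3 -m creep '[[130,0,0,2,0],[130,1,0,4,0],[130,1,0,6,0],[130,1,0,6,0]]'
```

```text
t: 10.28
tool_pos: [0.5736, -0.1704, 0.0949]
tool_rot: [-3.14, 0.107, 0.001]
contact_force: [0.2, 0.4, -1.1]
opening: 0.0655
t: 10.62
tool_pos: [0.5747, -0.1705, 0.0894]
tool_rot: [-3.14, 0.107, 0.001]
contact_force: [-2.8, 0.9, 1.5]
opening: 0.0662
```

```bash
python3 -m creep '[[130,0,0,1,0],[130,0,0,2,0],[130,0,0,3,0],[130,0,0,3,0]]'; python3 -m creep '[[130,0,0,1,0],[130,0,0,2,0],[130,0,0,2,0]]'
python3 tilt.py s8 .082
```

```text
t: 10.95
tool_pos: [0.575, -0.1703, 0.0872]
tool_rot: [-3.139, 0.107, -0.0]
contact_force: [-2.5, 2.4, 5.6]
opening: 0.0661
t: 11.2
tool_pos: [0.5757, -0.1701, 0.0863]
tool_rot: [-3.139, 0.107, -0.003]
contact_force: [-4.3, 3.2, 8.0]
opening: 0.0662
0.67 [165.3, 155.3, 36.0, 30.4]
tilt deg -33.0 grip v 0.0946 dy 0.0023 iou 0.8391662018962632
tilt deg -33.0 grip v 0.1101 dy 0.0022 iou 0.8393865458347857
tilt deg -33.4 grip v 0.1137 dy 0.0023 iou 0.8396061727532993
foot [ 0.5305 -0.1693  0.0448]
```

View pics/s8_f.png

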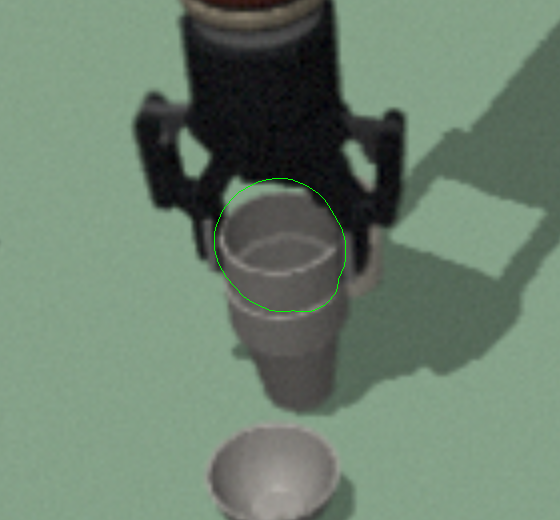

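It looks seated, with 8 N down and the lower rim just under the step (fit mask is only the collar, so ignore it). I'll release gently and withdraw.

```bash
python3 -m creep '[[60,0,0,-1,0],[50,0,0,-1,0],[40,0,0,-1,0],[20,0,0,-1,0],[0,0,0,-1,0],[0,0,0,-1,0],[0,0,0,-1,0],[0,0,0,-20,0],[0,0,0,-50,0],[0,0,0,-85,0],[0,0,0,-125,0],[0,0,0,-125,0]]'
python3 -m creep '[[0,0,-60,-20,0],[0,0,-100,-20,0],[0,0,-140,-20,0],[0,0,-180,-20,0],[0,0,-220,-20,0],[0,0,-250,-20,0],[0,0,-250,-20,0]]'
cat > fs.py <<'E'
from h import *
import sys
N=int(sys.argv[1]); ims={n:ctrl.get_image(n) for n in("scene","top")}
x=np.array([.575,-.17])
OFF=[.03*i for i in range(N)]
def stk(n,p,o=OFF):
    m=0
    for i,z in enumerate(o): m=m|sil(n,np.eye(3),np.array([p[0],p[1],z]))
    return m
out=[]
for n in ims:
    c=proj(n,np.r_[x,.06])[0]; v=cv2.resize(ims[n],None,fx=4,fy=4)
    k=np.zeros((384,512),np.uint8); r=stk(n,x); b=cv2.boundingRect(cv2.resize(r,(512,384)))
    cv2.grabCut(ims[n],k,(b[0]-5,b[1]-5,b[2]+10,b[3]+10),np.zeros((1,65)),np.zeros((1,65)),5,cv2.GC_INIT_WITH_RECT)
    m=up(k&1); p0=x
    f=lambda p:-iou(stk(n,p),m)
    q=minimize(f,p0,method="Nelder-Mead",options=dict(initial_simplex=[p0,p0+[.01,0],p0+[0,.01]],xatol=2e-4,maxiter=50)); print(n,q.x.round(4),q.fun)
    for z in OFF:
        cc,_=cv2.findContours(sil(n,np.eye(3),np.array([*q.x,z])),0,1); cv2.drawContours(v,cc,-1,(0,255,0),1)
    u0,v0=int(c[0]-50),int(c[1]-45); out.append(v[v0*4:(v0+90)*4,u0*4:(u0+100)*4])
cv2.imwrite("pics/%s.png"%sys.argv[2],np.hstack(out)[:,:,::-1])
E
python3 fs.py 2 stack2; python3 -c "
from h import *
go(.5645,.2088,.231,-.068)"
```

```text
t: 12.3
tool_pos: [0.579, -0.1724, 0.2197]
tool_rot: [3.134, -0.107, 0.023]
contact_force: [1.3, -0.6, 0.3]
opening: 0.0852
t: 12.88
tool_pos: [0.5916, 0.085, 0.2293]
tool_rot: [-3.137, 0.097, -0.001]
contact_force: [0.5, -0.1, -0.4]
opening: 0.0854
scene [ 0.5745 -0.1697] -0.8518413021363174
top [ 0.5759 -0.1686] -0.815052417462056
t 12.98 tcp [0.5917 0.0804 0.229 ] yaw -0.0648 F [-0.25  0.44 -0.99] open 0.0853
shift [ -35.5 -126.3   -2. ] turn 0.003
```

View pics/stack2.png

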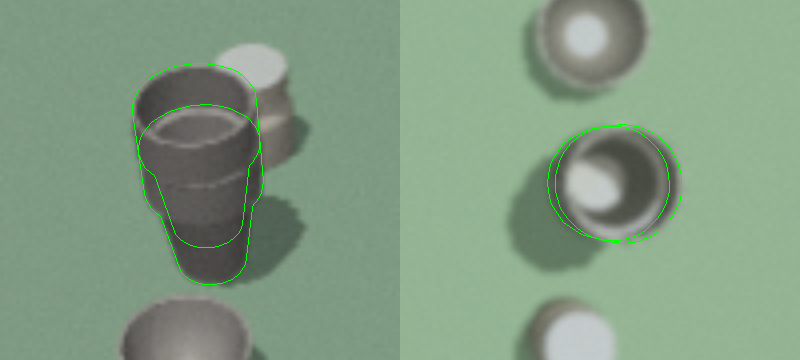

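The scene fit shows the second beaker seated upright at (0.5745, -0.1697), and the overlay matches a 30 mm offset. I've used up the picture views, so the rest is checked by numbers. Now beaker_a gets the same sequence, offset by (+9, +136) mm.

```bash
python3 -m creep '[[0,-35,-127,0,0.003],[0,-35,-127,0,0.003],[0,-35,-127,0,0.003],[0,-35,-127,0,0.003],[0,-35,-127,0,0.003],[0,-35,-127,30,0.003],[0,-35,-127,60,0.003],[0,-35,-127,90,0.003],[0,-35,-127,115,0.003],[0,-35,-127,115,0.003],[0,-35,-127,115,0.003],[0,-35,-127,115,0.003]]'
python3 -c "
from h import *
go(.5648,.2097,.0927,-.068)"
```

```text
t: 13.98
tool_pos: [0.5671, 0.2067, 0.1161]
tool_rot: [-3.139, 0.115, -0.004]
contact_force: [-0.1, -0.2, 0.7]
opening: 0.0852
t 13.98 tcp [0.5671 0.2067 0.1161] yaw -0.0731 F [-0.05 -0.18  0.71] open 0.0852
shift [-2.6 -2.8 23.4] turn -0.005
```

```bash
python3 -m creep '[[0,-2,-3,8,-0.005],[0,-2,-3,16,-0.005],[0,-2,-3,23,-0.005],[0,-2,-3,23,-0.005],[0,-2,-3,23,-0.005]]'
python3 -c "
from h import *
go(.5648,.2097,.0927,-.068)"
```

```text
t: 14.4
tool_pos: [0.5632, 0.2111, 0.0906]
tool_rot: [3.139, -0.103, -0.002]
contact_force: [-0.6, 0.1, 0.7]
opening: 0.0853
t 14.4 tcp [0.5632 0.2111 0.0906] yaw -0.0659 F [-0.56  0.13  0.66] open 0.0853
shift [ 1.6  1.3 -2.1] turn 0.002
```

```bash
python3 -m creep '[[0,2,1,-2,0.002],[0,2,1,-2,0.002],[130,2,1,-2,0.002],[130,2,1,-2,0.002],[130,2,1,-2,0.002],[130,2,1,-2,0.002],[130,2,1,-2,0.002],[130,2,1,-2,0.002]]' 20
python3 -m creep '[[130,-6,0,-8,0],[130,-12,0,-16,0],[130,-17,0,-25,0],[130,-23,0,-33,0],[130,-29,0,-41,0],[130,-34,0,-49,0],[130,-40,0,-57,0],[130,-46,0,-66,0],[130,-52,0,-74,0],[130,-52,0,-74,0],[130,-52,0,-74,0]]'
python3 tilt.py s9; python3 -c "
from h import *
go(.4993,.2133,.0939,-.068)"
```

```text
t: 15.07
tool_pos: [0.566, 0.2099, 0.094]
tool_rot: [3.14, -0.107, 0.001]
contact_force: [-2.7, -0.6, 5.4]
opening: 0.0661
t: 15.98
tool_pos: [0.514, 0.2137, 0.1682]
tool_rot: [-3.139, 0.107, -0.003]
contact_force: [0.7, -1.0, -0.8]
opening: 0.0663
0.76 [348.2, 122.6, 35.1, 39.0]
tilt deg 35.2 grip v 0.0814 dy 0.0013 iou 0.8901750110766504
tilt deg 35.1 grip v 0.0813 dy 0.0003 iou 0.8919951284322409
tilt deg 35.2 grip v 0.0808 dy 0.0008 iou 0.8906033958298767
foot [0.5607 0.2102 0.1287]
t 16.08 tcp [0.5137 0.2134 0.167 ] yaw -0.0683 F [ 0.28 -0.32 -0.93] open 0.0656
shift [-14.3   1.1  73.1] turn -0.0
```

```bash
python3 -m creep '[[130,-14,0,0,0],[130,-14,0,20,0],[130,-14,0,40,0],[130,-14,0,60,0],[130,-14,0,70,0],[130,-14,0,73,0],[130,-14,0,73,0],[130,-8,0,73,0],[130,-3,0,72,0],[130,0,0,72,0]]'
python3 -c "
from h import *
go(.5523,.2109,.1187,-.068)"
```

```text
t: 16.92
tool_pos: [0.5154, 0.2135, 0.0971]
tool_rot: [-3.139, 0.108, -0.003]
contact_force: [-2.9, -1.7, -0.2]
opening: 0.0658
t 16.92 tcp [0.5154 0.2135 0.0971] yaw -0.0685 F [-2.9  -1.66 -0.23] open 0.0658
shift [ 37.    0.1 -21.6] turn -0.0
```

```bash
python3 -m creep '[[130,2,0,-2,0],[130,5,0,-5,0],[130,9,0,-8,0],[130,13,0,-11,0],[130,17,0,-14,0],[130,21,0,-16,0],[130,25,0,-18,0],[130,29,0,-19,0],[130,33,0,-21,0],[130,38,0,-22,0],[130,38,0,-22,0]]'
python3 -m creep '[[130,-10,0,0,0],[130,-20,0,0,0],[130,-25,0,-20,0],[130,-25,0,-50,0],[130,-25,0,-80,0],[130,-25,0,-100,0],[130,-25,0,-110,0],[130,-25,0,-110,0],[130,-25,0,-110,0]]'
python3 tilt.py s10; python3 tilt.py s10b .0815;python3 -c "
from h import *
go(.573,-.170,.225,-.068)"
```

```text
t: 17.83
tool_pos: [0.5532, 0.2108, 0.1182]
tool_rot: [-3.14, 0.108, -0.003]
contact_force: [-2.7, -1.4, 0.1]
opening: 0.0661
t: 18.58
tool_pos: [0.5264, 0.2128, 0.227]
tool_rot: [-3.139, 0.107, -0.001]
contact_force: [-0.5, 0.6, -1.2]
opening: 0.0659
0.98 [354.0, 93.4, 33.0, 49.6]
tilt deg -3.4 grip v 0.0853 dy -0.0009 iou 0.9357736786772436
tilt deg -2.5 grip v 0.0844 dy -0.0007 iou 0.9355376625851637
tilt deg 40.6 grip v 0.0751 dy 0.0022 iou 0.8402185200234774
foot [0.5213 0.2141 0.1688]
0.61 [353.5, 98.1, 35.9, 43.7]
tilt deg 0.1 grip v 0.0841 dy -0.0001 iou 0.9143020105518324
tilt deg 0.3 grip v 0.0917 dy 0.0006 iou 0.9137063069908815
tilt deg 55.2 grip v 0.0565 dy 0.0039 iou 0.8130849220103986
foot [0.5257 0.2125 0.1704]
t 18.78 tcp [0.5257 0.2124 0.2248] yaw -0.0682 F [ 0.21  0.41 -1.41] open 0.0659
shift [ 73.2 378.3  -0. ] turn -0.0
```

```bash
python3 -m creep '[[130,7,36,0,0],[130,15,74,0,0],[130,22,112,0,0],[130,30,150,0,0],[130,37,188,0,0],[130,45,226,0,0],[130,52,264,0,0],[130,60,302,0,0],[130,67,340,0,0],[130,72,365,0,0],[130,75,378,0,0],[130,75,378,0,0]]'
python3 -m creep '[[130,0,0,0,0],[130,0,0,10,0],[130,0,0,20,0],[130,0,0,30,0],[130,0,0,38,0],[130,0,0,38,0],[130,0,0,38,0]]'
python3 tilt.py s11 .0815;python3 -c "
from h import *
go(.5748,-.170,.121,-.068)"
```

```text
t: 19.78
tool_pos: [0.5754, -0.172, 0.2257]
tool_rot: [-3.139, 0.113, 0.003]
contact_force: [0.2, -0.8, -1.3]
opening: 0.066
t: 20.37
tool_pos: [0.5753, -0.1689, 0.1879]
tool_rot: [-3.139, 0.106, 0.003]
contact_force: [-0.5, 0.2, -1.1]
opening: 0.0659
0.81 [166.4, 156.1, 34.0, 28.7]
tilt deg 35.1 grip v 0.0682 dy -0.0207 iou 0.09380499191955467
tilt deg 51.4 grip v 0.0863 dy -0.0244 iou 0.08961848614216981
tilt deg 35.2 grip v 0.0939 dy -0.0209 iou 0.09360558839333692
foot [ 0.6234 -0.1514  0.1482]
t 20.47 tcp [ 0.5761 -0.1695  0.1896] yaw -0.0679 F [ 0.39  0.48 -1.55] open 0.0658
shift [-1.3  0.6 68.6] turn 0.0
```

```bash
sed -i 's/^m=up(L\[0\]/pc=proj("scene",g-[0,0,.04])[0]; L.sort(key=lambda m:np.hypot(m["rect"][0]+m["rect"][2]\/2-pc[0],m["rect"][1]+m["rect"][3]\/2-pc[1])); print(pc,[(m["rect"],m["conf"]) for m in L])\nm=up(L[0]/' tilt.py; python3 tilt.py s11 .0815
```

```text
[180.8516775  143.07217482] [([161.6, 114.5, 32.9, 48.4], 0.9), ([167.5, 155.1, 33.1, 31.7], 0.6)]
0.9 [161.6, 114.5, 32.9, 48.4]
tilt deg 1.4 grip v 0.0796 dy 0.0005 iou 0.9463238399099141
tilt deg 1.9 grip v 0.0892 dy 0.0002 iou 0.9460777418296057
tilt deg 69.4 grip v 0.0269 dy -0.006 iou 0.7724945135332846
foot [ 0.578  -0.1701  0.1352]
```

```bash
python3 -m creep '[[130,-2,0,10,0],[130,-2,0,20,0],[130,-2,0,30,0],[130,-2,0,38,0],[130,-2,0,46,0],[130,-2,0,53,0],[130,-2,0,59,0],[130,-2,0,63,0],[130,-2,0,65,0],[130,-2,0,65,0]]'
python3 -m creep '[[130,0,0,1,0],[130,0,0,3,0],[130,0,0,4,0],[130,0,0,4,0]]'
```

```text
t: 21.4
tool_pos: [0.5738, -0.1694, 0.1238]
tool_rot: [-3.14, 0.107, 0.001]
contact_force: [-0.4, 0.4, -0.6]
opening: 0.0661
t: 21.73
tool_pos: [0.5739, -0.1695, 0.1203]
tool_rot: [3.14, -0.107, 0.0]
contact_force: [0.1, 0.5, -0.6]
opening: 0.0659
```

```bash
python3 -m creep '[[130,0,0,1,0],[130,0,0,2,0],[130,0,0,3,0],[130,0,0,3,0]]'; python3 -m creep '[[130,0,0,1,0],[130,0,0,2,0],[130,0,0,2,0]]'
```

```text
t: 22.07
tool_pos: [0.5742, -0.1695, 0.1179]
tool_rot: [3.14, -0.107, 0.001]
contact_force: [0.2, -0.3, 1.9]
opening: 0.0658
t: 22.32
tool_pos: [0.5751, -0.1697, 0.1174]
tool_rot: [3.139, -0.107, 0.004]
contact_force: [-0.8, 0.8, 7.2]
opening: 0.066
```

It's seated at 0.1174, 31 mm above the previous seat, with 7 N down. Release and clear.

```bash
python3 -m creep '[[60,0,0,-1,0],[50,0,0,-1,0],[40,0,0,-1,0],[20,0,0,-1,0],[0,0,0,-1,0],[0,0,0,-1,0],[0,0,0,-1,0],[0,0,0,-20,0],[0,0,0,-50,0],[0,0,0,-85,0],[0,0,0,-115,0],[0,0,0,-115,0]]'
python3 -m creep '[[0,0,-40,0,0],[0,0,-80,0,0],[0,0,-120,0,0],[0,0,-160,0,0],[0,0,-200,0,0],[0,0,-240,0,0],[0,0,-240,0,0],[0,0,-240,0,0],[0,0,-240,0,0],[0,0,-240,0,0],[0,0,-240,0,0],[0,0,-240,0,0]]'
python3 -m creep '[[0,0,0,0,0],[0,0,0,0,0],[0,0,0,0,0],[0,0,0,0,0],[0,0,0,0,0],[0,0,0,0,0],[0,0,0,0,0],[0,0,0,0,0],[0,0,0,0,0],[0,0,0,0,0],[0,0,0,0,0],[0,0,0,0,0]]'
python3 fs.py 3 stack3; python3 - <<'E'
from h import *
for n in("scene","top"):
    ims=ctrl.get_image(n)
    for o in ctrl.outline_of(n,"beaker_a"): print(n,"mask rect",np.round(o["rect"],1),round(o["conf"],2))
    b=[cv2.boundingRect(sil(n,np.eye(3),np.array([.5748,-.1698,.03*k]))) for k in range(3)]; print("expected (l,t,w,h)",np.array(b)/4)
    for l in("gallipot","pill_jar","carton","amber_bottle"):
        print(l,[(np.round(o["rect"],1).tolist(),round(o["conf"],2)) for o in ctrl.boxes_of(n,l)[:1]])
E
```

```text
t: 23.32
tool_pos: [0.5773, -0.1709, 0.239]
tool_rot: [3.135, -0.107, 0.019]
contact_force: [0.6, -1.8, 0.8]
opening: 0.0859
t: 24.32
tool_pos: [0.5903, 0.0687, 0.2303]
tool_rot: [3.14, -0.11, 0.0]
contact_force: [-0.4, 0.4, -0.2]
opening: 0.0855
t: 25.32
tool_pos: [0.5902, 0.07, 0.2303]
tool_rot: [-3.14, 0.107, 0.0]
contact_force: [0.2, 1.6, 0.5]
opening: 0.0851
scene [ 0.576  -0.1698] -0.9484963211657975
top [ 0.5757 -0.167 ] -0.8794131761157195
scene mask rect [165.3 146.7  35.2  25.6] 0.91
scene mask rect [166.6 168.1  34.6  16.7] 0.84
scene mask rect [298.7 166.   37.4  27.1] 0.43
expected (l,t,w,h) [[169.5  164.25  31.5   45.  ]
 [168.   153.75  32.    46.25]
 [166.5  143.    32.75  47.5 ]]
gallipot []
pill_jar [([198.7, 151.1, 11.0, 27.5], 0.71)]
carton [([301.6, 167.8, 37.5, 26.0], 0.57)]
amber_bottle [([335.3, 215.6, 26.4, 46.0], 0.97)]
top mask rect [311.7 181.5  35.   31.6] 0.69
top mask rect [314.2 183.4   2.8   9.4] 0.63
expected (l,t,w,h) [[308.25 184.    30.75  28.75]
 [310.25 183.5   32.    30.  ]
 [312.25 183.    33.25  31.25]]
gallipot [([305.5, 146.3, 30.0, 25.3], 0.64)]
pill_jar [([303.2, 223.9, 19.4, 22.8], 0.94)]
carton [([176.1, 220.2, 40.8, 24.0], 0.57)]
amber_bottle [([162.7, 135.1, 24.3, 19.2], 0.67)]
```

```bash
cat >> fs.py <<'E'
n="scene"; b=cv2.boundingRect(cv2.resize(stk(n,x),(512,384))); k=np.zeros((384,512),np.uint8)
cv2.grabCut(ims[n],k,(b[0]-5,b[1]-5,b[2]+10,b[3]+10),np.zeros((1,65)),np.zeros((1,65)),5,cv2.GC_INIT_WITH_RECT); m=up(k&1)
for top in(.045,.052,.056,.060,.064,.068): print("top z",top,round(iou(stk(n,(.576,-.1698),[0,.03,top]),m),4))
for ax in "xy":
    for d in(-8,-4,0,4,8):
        Q=Ro.from_euler(ax,d,degrees=True).as_matrix(); P=np.array([.576,-.1698,.06])
        P2=P+np.array([0,0,.015])-Q@[0,0,.015]
        print("tilt top",ax,d,round(iou(stk(n,(.576,-.1698),[0,.03])|sil(n,Q,P2),m),4))
E
python3 fs.py 3 stack3b
```

```text
scene [ 0.5769 -0.17  ] -0.9498772722421828
top [ 0.5751 -0.1671] -0.8693360711841205
top z 0.045 0.8482
top z 0.052 0.8893
top z 0.056 0.9111
top z 0.06 0.9173
top z 0.064 0.895
top z 0.068 0.8723
tilt top x -8 0.9057
tilt top x -4 0.9213
tilt top x 0 0.9173
tilt top x 4 0.8845
tilt top x 8 0.8486
tilt top y -8 0.9032
tilt top y -4 0.9089
tilt top y 0 0.9173
tilt top y 4 0.9127
tilt top y 8 0.8913
```

The top beaker fits best at 60 mm and close to upright, and the arm is clear, so I'm handing in.

```bash
python3 -c "
from station import ctrl
print(ctrl.finish_job())"
```

```text
the job is handed in; nothing more can be done
None
```

Both beakers are nested in the standing one and released, and the job is handed in at about 26 s of the 64 s allowed. No verdict came back, so success is judged from my own checks.

I took beaker_b first, then beaker_a. Each was gripped across the collar at 20 N and slid out along its axis. I turned each upright in the pads by pushing its foot against the front of the stand's prongs, because the tool itself cannot tilt. Each was then lowered until it pressed 7–8 N.

**Height:** beaker_a seated 31 mm above beaker_b by the tool. In the scene image the top beaker fits best at 60 mm, which is fully home. The fit to the three-beaker stack overlaps about 0.95.

**Position:** the scene fit puts the stack at about (0.576, -0.170). It started at (0.575, -0.170), so it is within a few millimetres.

**Upright:** the top beaker fits best within about 4 degrees of vertical. That test was coarse, in 4 degree steps. It slightly favoured -4 degrees over 0 about x.

**Bystanders:** the pill jar, carton and amber bottle were found where they started, within a few pixels.

**Checks that failed or disagreed:**
- The final scene image missed the gallipot, but the top view found it near its original place.
- The top-camera fits were weaker (overlap about 0.87) and 2–3 mm off in y, because highlights spoiled that outline.
- I could not view the last picture because the 12-picture limit was reached, so the final state rests on these numbers alone.

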